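# Seat a wheelchair footplate in the fixture and lock it with the toggle clamp

## Task

Slide the black footplate home in the assembly fixture so that it lies flush against both the back rail and the side rail. Then push the toggle clamp's red handle over and down until it snaps past centre and stays locked, with the rubber pad pressing on the footplate. Only push with the fingers: pick nothing up, and leave the other parts and tools where they are.

Things in the scene. Friction and masses are not known exactly. Their poses are not given: they have to be found in the camera images.
- fixture: Bolted-down aluminium tooling plate, 300 (its x) x 320 (its y) x 15 mm; it never moves. Origin on the underside, half-way along x, 170 mm from its -y edge and 150 mm from its +y edge. z up, x away from the robot, y to the robot's left; it stands at some yaw. All 'fixture' places below are mm in this frame; its top is at z = 15.
- back_rail (a point): Middle of the foot of the back rail's face: a steel bar, 22 mm high over the tooling plate. The face looks to the robot, is the plane fixture x = 120 and runs from y = -15 to 120.
- side_rail (a point): Middle of the foot of the side rail's face: a steel bar, 22 mm high, on the +y side. The face is the plane fixture y = 120 and runs from x = -30 to 120.
- clamp_foot (a point): Point on the tooling plate under the clamp arm's pivot, fixture (90, -88, 15). The steel clamp base fills x = 63 to 117, y = -140 to -73, up to z = 70. All of the clamp swings in the plane x = 90. Open: the arm (24 mm wide) stands upright over this point up to z = 166, its spindle at z = 151 (pad 38 mm towards the part, thread 16 mm back), the handle behind, leaning away from the part.
- footplate: Loose black plastic wheelchair footplate, 0.27 to 0.5 kg, 190 (its x) x 150 (its y) x 14 mm. Two knuckles (26 x 14, 22 mm high) stand on it near the edge towards the robot. Origin: centre of the underside. It lies on the tooling plate 10 to 40 mm short of both rails, a little askew. Seated: centre at fixture x = 25, y = 45, parallel to the fixture. Two fingertips set apart square it to a rail; one alone can leave it askew.
- plate_mid (a point): Centre of the footplate's slab, 7 mm above its underside, axes as the footplate's.
- handle_tip (a point): Centre of the free end of the red clamp handle. The grip is 110 mm long, 20 mm wide (fixture x), 15 mm thick and ends here; the handle is 160 mm long from its pivot. Open: fixture (90, -141, 199). Locked: fixture (90, -266, 68), the handle lying level with its upper face at z = 78. Between, it follows an arc away from the part and down.
- handle_grip (a point): On the grip's middle line, 35 mm short of its end. Open: fixture (90, -131, 165); locked: (90, -231, 70). A fingertip on the arm's side of the handle here, moved straight to the locked place, takes it over with 3 to 15 N. Let go too early, a light spring swings it open again; the centre is passed as the end comes below fixture z = 90, and it snaps down.
- clamp_arm (a joint): Turn of the clamp's arm, rad: 0 fully open (arm upright), about 1.5 locked, the arm level over the footplate.
- clamp_pad: Black rubber pad, 20 mm across, on the spindle at the end of the clamp's arm, 90 mm from the arm's pivot; origin at the middle of its pressing face. Its spindle is sprung and gives some 5 mm. Locked, it presses the footplate with about 14 N, at fixture (90, 3, 29).
- bush: Bystander: steel spacer bush, 24 mm across, 30 mm high, standing loose on the tooling plate's corner nearest the robot on the clamp's side; origin centre of the underside.
- castor_wheel: Bystander: grey castor wheel with black tyre, 150 mm across, 32 mm thick, lying on the table to the left; origin centre of the underside.
- mallet: Bystander: hammer lying on the table at the left.
- screwdriver: Bystander: screwdriver lying on the table right beside the tooling plate, on the clamp's side, under 35 mm high.
- spanner: Bystander: spanner lying on the table at the right.
- threadlock: Bystander: small red bottle with a blue cap, 34 mm across, 95 mm high, standing on the table at the right; origin centre of the underside.

How it is judged:
On the way, in this order (a step that is already met when the one before it is completed fails the run):
1. the footplate lies flush against the back rail and the side rail, the clamp still open (x of plate_mid in the frame of fixture above 0.021 m and y of plate_mid in the frame of fixture above 0.041 m and angle between the x axis of plate_mid and the x axis of fixture, either way round below 0.035 rad and z of plate_mid in the frame of fixture below 0.026 m and value of joint clamp_arm below 1.2 rad), for 0.2 s.
2. the clamp is snapped over and its pad presses on the footplate (z of handle_tip in the frame of fixture below 0.08 m and contact force between clamp_pad and footplate above 8 N), for 0.2 s.
At the end, for the whole second after the job is handed in: The footplate lies flat in the fixture, its centre no more than 4 mm short of the seated place towards either rail, square to the rails within 0.035 rad, at rest; the red handle is snapped down (its end below fixture z = 80 mm) and the pad presses the footplate with more than 8 N (all of step 2 and x of plate_mid in the frame of fixture above 0.021 m and y of plate_mid in the frame of fixture above 0.041 m and angle between the x axis of plate_mid and the x axis of fixture, either way round below 0.035 rad and z of plate_mid in the frame of fixture below 0.026 m and linear speed of footplate below 0.01 m/s); the robot touches nothing.
It fails at once if the footplate is lifted (more than 10 mm off the tooling plate) or tipped up (z of plate_mid in the frame of fixture above 0.032 m or angle between plate_mid's own z axis and vertical above 0.12 rad).
It fails at once if another part or tool is moved by more than 20 mm (distance of any of bush, castor_wheel, mallet, screwdriver, spanner, threadlock from where it was at the start of the episode above 0.02 m).
It fails at once if the bush or the bottle is knocked over (angle between any of bush, threadlock's own z axis and vertical above 0.4 rad).
It also fails if it takes over 61 s, if anything falls off the work surface, if the arm or the gripper's body presses on something with over 40 N, if the wrist force passes 120 N, or if a joint passes its speed limit or range.

## Robot

A 6-joint arm with a two-finger parallel gripper is mounted at the origin on the work surface. World frame = base frame: x ahead of the robot, y to its left, z up, the work surface at z = 0. Lengths are in m, angles in rad, forces in N, time in s.
With the tool pointing down it reaches from about 0.3 to 0.875 m from the base axis. Payload 6.4 kg.
Tool frame: the origin (TCP) lies midway between the tips of the shut fingers; the grasp point (between the pads) lies 19 mm behind it (ctrl.tcp_to_grasp is the distance from the TCP to the grasp point, in m); z points along the fingers, y is the direction in which the jaws open and shut (so a half turn about z gives the same grasp; the last joint's range is limited). The gripper opens to 85 mm and grips with 20 to 120 N. Pads are 22 mm wide; open, the fingers measure 114 mm over their backs; the gripper's body (76 mm by 85 mm) begins 54 mm behind the grasp point. The pads swing forward as they close: fully open they stand 13 mm farther back than shut.
Start: joints at [-1.55, 0.181, 1.607, -0, 1.354, -0.206], TCP at [0.129, -0.56, 0.211] pointing down, gripper open.
Joint ranges: [-2.99, 2.99], [-0.89, 2.07], [0.3, 2.58], [-1.14, 4.28], [0, 2.63], [-3.12, 3.12]. Speed limits (rad/s): [2.57, 2.57, 3.01, 3.14, 3.14, 3.14].

## Interface

Orientations are given as a unit quaternion [w, x, y, z].
In Python, from bench import monitor, imaging, order, spotter, ctrl gives the robot as it stands.
- The arm moves only by the shell command python3 -m pendant 'ROWS'. ROWS is JSON, a list that holds one entry, the list of rows, each a list of 5 numbers: the shift along the world's x, y, z in mm, then the turn about the world's z in degrees, then the finger opening in mm, from 0 to 85.4. A call has 1 to 8 rows; each row shifts and turns the commanded pose from where the row before left it; what a row does not reach is not made up. A row lasts 1/8 s, in which the tool goes at most 62.5 mm and 10.7 degrees, less where a joint would pass 70% of its speed; a pose out of reach is approached as far as the arm can. A call with a gripper value outside its range is refused whole. The fingers move at their own pace and stop on an object; the grip force is fixed at half the most. Time passes only in rows, so rows that do not move let the fingers close. It gives the time, the measured TCP pose, the force and the opening at its end, in the units of the state.
- monitor.get_obs(): the state, without advancing time (a new reading comes with each control period).
- imaging.camera(name): name is "scene" or "top" or "wrist"; returns a dict with "img" (480x640x3 uint8, red, green, blue), "vfov" (degrees; the focal length in pixels is half the picture's height over the tangent of half this angle, whatever the lens; pixels are square), "cx", "cy" (the principal point, pixels), "origin" and "orientation" of the camera in the world. Camera axes: x right, y down, z forward; pixel columns grow to the right and rows downward; lengths in m; the calibration is good to about 2 mm. The wrist camera is an equidistant fisheye: a pixel r from the principal point sees the ray r / f radians off the axis. A picture is of the moment at which its call begins. There is no depth.
- order.hand_in(): hands the job in, once; it reports no verdict.
Trained networks look in the newest picture that a camera, given by its name, has taken for a name from the list of things; names that differ only in an ending like _2 or _b are one class to them, and where a whole thing is asked for, a point or a joint stands for the part that bears it (a point fixed in the world has none). Each returns a list of dicts, best first, with "confidence" (0 to 1); they miss things now and then, are a little off and sometimes report something else, mostly with a low value. They report only what shows in the picture. A call takes as long as a camera call.
- spotter.recognise(camera, thing): "at" ([x, y, z] in m, in the coordinates of the camera as it stood for that picture, good to about 4 mm: the middle of the surface that is visible of it).
- spotter.tip_of(camera, thing): "at" ([x, y, z] in m, in the coordinates of the camera as it stood for that picture, good to about 4 mm: a listed point, or the origin of a listed thing).
The state is a dict: "time_s": time; "q": joint angles; "dq": joint speeds; "joint_efforts": joint torques, N m; "eef_pos": TCP position; "eef_rot": TCP orientation; "wrist_force": force on the tool from outside, world axes, zero at the start; "torque": the same for the moment, N m; "opening": opening from 0.0 (shut) to 1.0 (fully open).
Only numpy, scipy, OpenCV 4.12 (cv2) and the standard library are available. Lean on these libraries where they do the work, as an engineer would, in place of code of your own. Each camera call takes 0.05 s, during which the arm holds its last target. There are 200 camera calls.

## Working session

There is one attempt and no reset: what is moved stays moved. The work goes in short steps, Python scripts to look and compute and a shell command to move; the robot and the scene stay as the last step left them, time stands still between calls to the robot, and variables do not carry over. Pictures are saved under pics/ and viewed, about 8 in all and at most 12, crops included, and the job is handed in when it is done.

```bash
ls; mkdir -p pics
cat > h.py <<'E'
import numpy as np,cv2
from scipy.spatial.transform import Rotation as R
from bench import monitor, imaging, order, spotter, ctrl
def rot(q): return R.from_quat([q[1],q[2],q[3],q[0]])
def look(cam,things=(),save=None,fn='tip_of'):
    c=imaging.camera(cam); r=rot(c['orientation']); o=np.array(c['origin'])
    if save: cv2.imwrite('pics/'+save,cv2.cvtColor(c['img'],cv2.COLOR_RGB2BGR))
    out={}
    for t in things:
        for d in getattr(spotter,fn)(cam,t)[:2]:
            w=r.apply(d['at'])+o
            print(cam,t,np.round(w*1000,1),round(d['confidence'],2)); out.setdefault(t,w)
    return c,out
E
python3 - <<'E'
from h import *
T=['fixture','back_rail','side_rail','clamp_foot','plate_mid','handle_tip','handle_grip','clamp_pad','bush','screwdriver']
for c in('top','scene'): look(c,T,c+'0.png')
s=monitor.get_obs();print(s['time_s'],s['eef_pos'],s['eef_rot'],s['opening'])
E
```

```text
pics
top back_rail [662.3  77.4  13.6] 0.63
top back_rail [ 622.  -104.5  164.8] 0.59
top side_rail [586.3 148.3  17.9] 0.7
top side_rail [413.1 -86.2  16.1] 0.36
top clamp_foot [629.4 -61.3  11. ] 0.79
top clamp_foot [626.8 -21.  149. ] 0.26
top plate_mid [553.1  61.2  16. ] 0.87
top handle_tip [ 625.  -117.   196.7] 0.6
top handle_grip [ 621.6 -104.7  167.1] 0.75
top clamp_pad [628.5 -20.8 146.8] 0.57
top clamp_pad [667.6  76.5  14.4] 0.35
top bush [414.7 -84.7  15.4] 0.49
top bush [628.  -62.8  16.2] 0.18
top screwdriver [ 516.1 -213.6   -2.2] 0.66
scene fixture [544.1  34.8   2.4] 0.94
scene back_rail [663.1  80.8  14.3] 0.9
scene side_rail [596.  148.6  15.7] 0.73
scene side_rail [414.3 -84.2  19.4] 0.59
scene clamp_foot [628.4 -57.   17.2] 0.68
scene plate_mid [ 627.4 -100.7  169.3] 0.63
scene plate_mid [551.5  64.5  26.3] 0.62
scene handle_tip [ 628.  -114.5  196.6] 0.95
scene handle_grip [623.3 -99.9 163.9] 0.81
scene clamp_pad [635.3 -17.6 149.8] 0.42
scene clamp_pad [ 521.2 -210.5    3.1] 0.27
scene bush [413.1 -82.7  18.1] 0.51
scene bush [559.6 485.3  -2.8] 0.35
scene screwdriver [635.5 -17.5 151.3] 0.64
scene screwdriver [ 518.3 -208.2   -2. ] 0.56
1.1 [ 0.12932433 -0.56027657  0.21060504] [4.92460818e-06 9.93578126e-01 1.13148162e-01 1.93984446e-05] 0.9974543810458298
```

Run:
```python
from h import *
F=np.array([[0,0],[120,52.5],[120,52.5],[45,120],[45,120],[90,-88],[90,-88],[90,-141],[90,-141],[90,-131],[90,-131],[90,-50],[90,-50]],float)
W=np.array([[544.1,34.8],[662.3,77.4],[663.1,80.8],[586.3,148.3],[596,148.6],[629.4,-61.3],[628.4,-57],[625,-117],[628,-114.5],[621.6,-104.7],[623.3,-99.9],[628.5,-20.8],[635.3,-17.6]])
from scipy.optimize import least_squares
def f(p): 
    c,s=np.cos(p[2]),np.sin(p[2]); return (F@np.array([[c,s],[-s,c]])+p[:2]-W).ravel()
p=least_squares(f,[540,30,0],loss='soft_l1',f_scale=3); print(p.x[:2],np.degrees(p.x[2])); print(p.fun.reshape(-1,2).round(1))
```

```text
[541.82413334  32.10807305] -2.5737614589548787
[[-2.3 -2.7]
 [ 1.8  1.8]
 [ 1.  -1.6]
 [ 5.9  1.7]
 [-3.8  1.4]
 [-1.6  1.5]
 [-0.6 -2.8]
 [ 0.4  4.2]
 [-2.6  1.7]
 [ 4.3  1.9]
 [ 2.6 -2.9]
 [ 1.  -1.1]
 [-5.8 -4.3]]
```

View pics/top0.png

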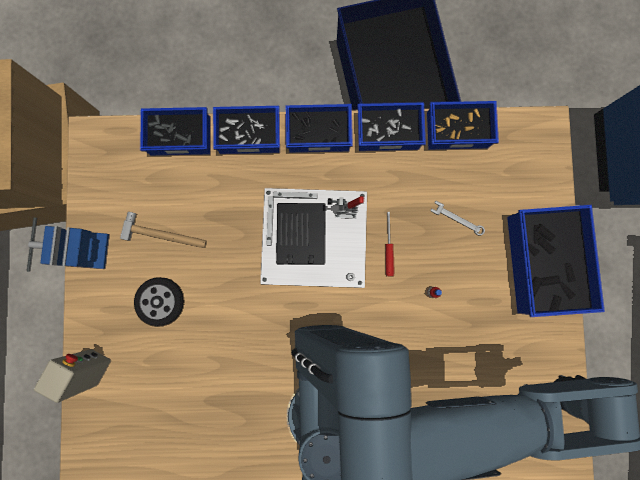

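View pics/scene0.png

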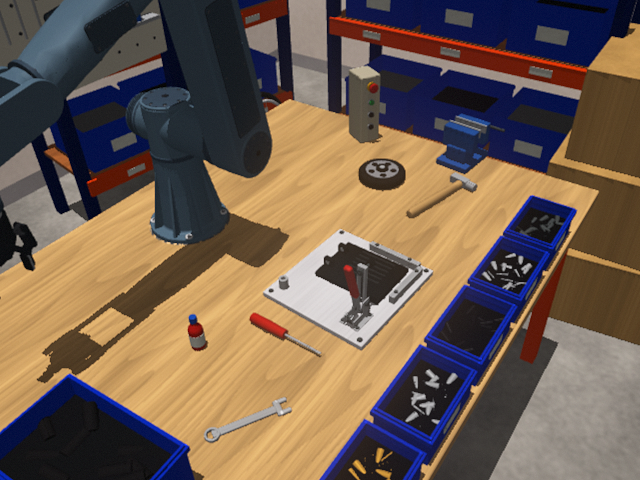

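Run:
```python
from h import *
c=imaging.camera('top');img=c['img'];r=rot(c['orientation']);o=np.array(c['origin']);f=240/np.tan(np.radians(c['vfov']/2))
def w(uv,z):
    d=r.apply(np.c_[(uv[:,0]-c['cx'])/f,(uv[:,1]-c['cy'])/f,np.ones(len(uv))]);return (o+d*((z-o[2])/d[:,2])[:,None])[:,:2]*1000
x0,y0,x1,y1=250,175,376,300
roi=img[y0:y1,x0:x1].astype(int);hsv=cv2.cvtColor(img[y0:y1,x0:x1],cv2.COLOR_RGB2HSV)
white=((roi.min(2)>150)&(hsv[...,1]<40)).astype(np.uint8)
dark=(roi.max(2)<80).astype(np.uint8)
for n,m,z in(('fixture',white,.015),('plate',dark,.029)):
    k=cv2.findContours(m,cv2.RETR_EXTERNAL,cv2.CHAIN_APPROX_NONE)[0];k=max(k,key=cv2.contourArea)[:,0]+[x0,y0]
    P=w(k.astype(float),z);rc=cv2.minAreaRect(P.astype(np.float32));print(n,np.round(rc[0],1),np.round(rc[1],1),round(rc[2],2))
print(o,'mm/px',1000*o[2]/f)
cv2.imwrite('pics/crop.png',cv2.cvtColor(cv2.resize(img[y0:y1,x0:x1],None,fx=5,fy=5,interpolation=cv2.INTER_CUBIC),cv2.COLOR_RGB2BGR))
```

```text
fixture [540.   19.8] [318.3 298.2] 86.88
plate [552.4  60.4] [149.8 185. ] 88.72
[0.38295853 0.00407907 1.5597897 ] mm/px 3.10281890040228
```

View pics/crop.png

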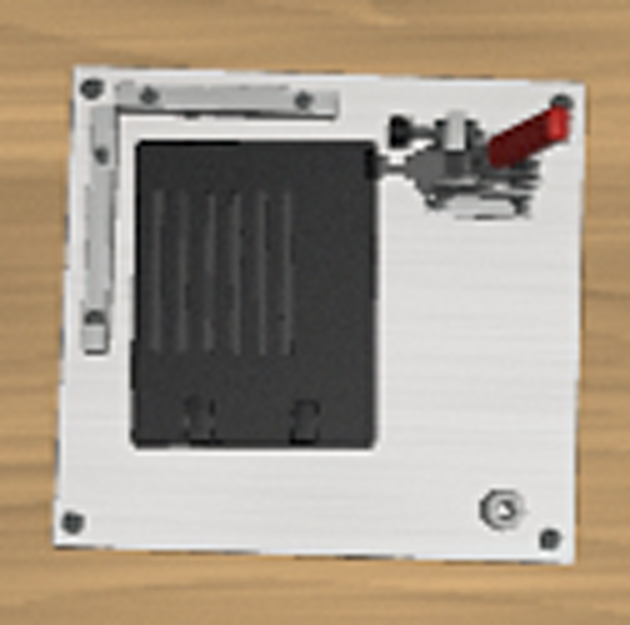

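```bash
python3 -m pendant '[[[19,40,0,-4,85],[19,40,0,-4,85],[19,40,0,-4,85],[19,40,0,-3.5,85],[19,40,0,0,85],[19,40,0,0,85],[19,40,0,0,85],[19,40,0,0,85]]]'; python3 -m pendant '[[[19,40,0,0,85],[19,40,0,0,85],[19,40,0,0,85],[19,40,0,0,85],[19,40,0,0,85],[19,40,0,0,85],[19,40,0,0,85],[19,40,0,0,85]]]'
```

```text
time_s: 2.15
eef_pos: [0.2818, -0.2391, 0.2108]
eef_rot: [0.0, 1.0, -0.022, 0.0]
wrist_force: [0.4, 0.4, -0.0]
opening: 0.995
time_s: 3.15
eef_pos: [0.4339, 0.0812, 0.2109]
eef_rot: [0.0, 1.0, -0.022, 0.0]
wrist_force: [1.3, -0.4, 0.9]
opening: 0.999
```

Run:
```python
from h import *
c,o=look('wrist',['plate_mid','back_rail','side_rail','clamp_foot','bush'],'wrist1.png'); print(c['vfov'],c['cx'],c['cy'],c['origin'],rot(c['orientation']).as_matrix().round(2))
```

```text
wrist plate_mid [553.3  64.7  26. ] 0.9
wrist side_rail [592.1 146.2  15.6] 0.97
wrist clamp_foot [624.2 -61.9  16.8] 0.66
wrist bush [420.1 -88.8  19.6] 0.75
65.70646984690485 317.1944444210823 234.03766451382623 [0.50360049 0.07746176 0.37521025] [[-0.04 -0.96 -0.28]
 [-1.    0.04  0.01]
 [-0.    0.28 -0.96]]
```

View pics/wrist1.png

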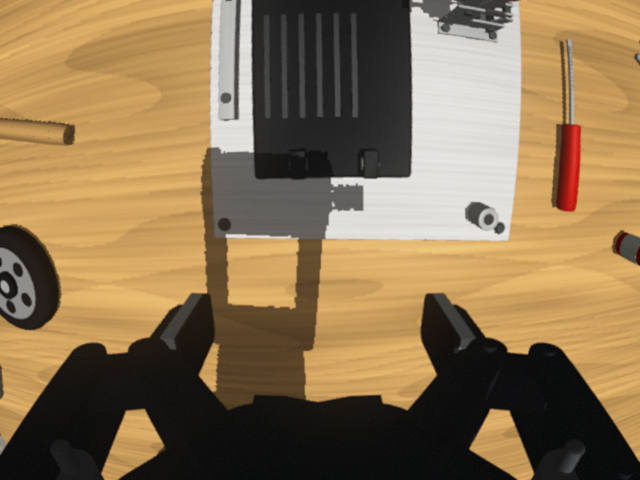

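```bash
python3 -m pendant '[[[-5,-8,-30,0,85],[-5,-8,-40,0,85],[0,0,-40,0,85],[0,0,-40,0,85],[0,0,-30,0,85],[0,0,-12,0,85],[0,0,-10,0,85],[0,0,0,0,85]]]'
python3 - <<'E'
from h import *
c,_=look('wrist',[],'wrist2.png')
E
```

```text
time_s: 4.45
eef_pos: [0.4236, 0.0634, 0.0088]
eef_rot: [0.0, 1.0, -0.022, 0.0]
wrist_force: [-1.0, 0.2, 0.1]
opening: 0.997
```

View pics/wrist2.png

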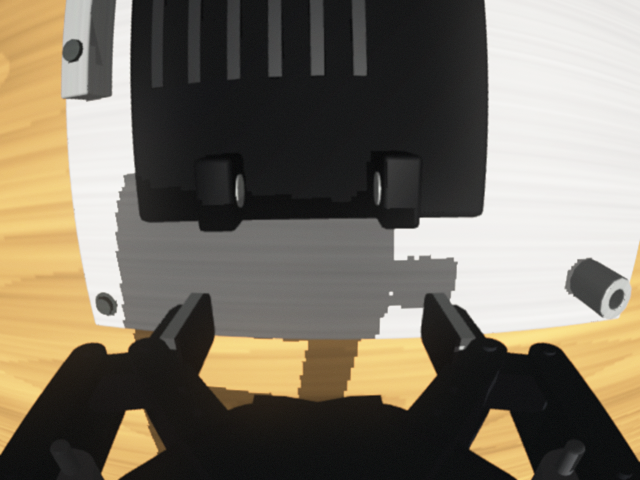

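```bash
python3 -m pendant '[[[10,-0.5,0,0,85],[8,-0.3,0,0,85],[4,-0.2,0,0,85],[4,-0.2,0,0,85],[3,0,0,0,85]]]'; python3 -m pendant '[[[3,0,0,0,85],[3,0,0,0,85],[0,0,0,0,85]]]'; python3 -m pendant '[[[3,0,0,0,85],[0,0,0,0,85]]]'
```

```text
time_s: 5.12
eef_pos: [0.4524, 0.0625, 0.0085]
eef_rot: [-0.0, 1.0, -0.022, -0.0]
wrist_force: [0.9, 1.0, -0.7]
opening: 0.996
time_s: 5.5
eef_pos: [0.4585, 0.0625, 0.0086]
eef_rot: [-0.0, 1.0, -0.022, 0.0]
wrist_force: [0.1, -0.8, -0.0]
opening: 0.998
time_s: 5.75
eef_pos: [0.4616, 0.0625, 0.0087]
eef_rot: [0.0, 1.0, -0.022, 0.0]
wrist_force: [0.3, -0.1, 0.6]
opening: 0.996
```

```bash
python3 -m pendant '[[[3,-0.1,0,0,85],[0,0,0,0,85]]]'; python3 -m pendant '[[[3,-0.1,0,0,85],[0,0,0,0,85]]]';python3 - <<'E'
from h import *
c,_=look('wrist',['plate_mid'],'wrist3.png')
c,_=look('top',['plate_mid'])
E
```

```text
time_s: 6.0
eef_pos: [0.4646, 0.0623, 0.0087]
eef_rot: [0.0, 1.0, -0.022, 0.0]
wrist_force: [-0.6, 0.1, 0.6]
opening: 0.993
time_s: 6.25
eef_pos: [0.4676, 0.0623, 0.0087]
eef_rot: [0.0, 1.0, -0.022, 0.0]
wrist_force: [-0.8, 0.1, 0.0]
opening: 0.994
wrist plate_mid [553.6  61.5  23.1] 0.81
top plate_mid [551.8  61.1  18.3] 0.65
```

View pics/wrist3.png

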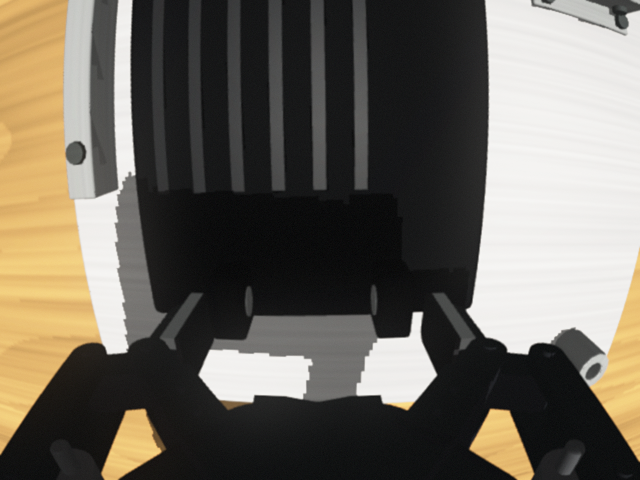

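```bash
python3 -m pendant '[[[-15,0.5,0,0,85],[-15,0.5,0,0,85],[-8,0.5,0,0,85],[0,0,-3,0,85],[0,0,0,0,85]]]'; for i in 1; do python3 -m pendant '[[[0,0,-2,0,85],[0,0,0,0,85]]]'; done; python3 -m pendant '[[[0,0,-2,0,85],[0,0,0,0,85]]]'
```

```text
time_s: 7.08
eef_pos: [0.4296, 0.0637, 0.0056]
eef_rot: [0.0, 1.0, -0.022, 0.0]
wrist_force: [-0.8, -1.0, 0.8]
opening: 0.996
time_s: 7.32
eef_pos: [0.4295, 0.0638, 0.0034]
eef_rot: [-0.0, 1.0, -0.022, -0.0]
wrist_force: [-1.4, 0.1, -0.4]
opening: 0.996
time_s: 7.58
eef_pos: [0.4292, 0.0638, 0.0014]
eef_rot: [-0.0, 1.0, -0.022, -0.0]
wrist_force: [0.3, 0.1, -0.8]
opening: 0.992
```

```bash
python3 -m pendant '[[[0,0,-2,0,85],[0,0,0,0,85]]]'; python3 -m pendant '[[[0,0,-2,0,85],[0,0,0,0,85]]]'; python3 -m pendant '[[[0,0,-2,0,85],[0,0,0,0,85]]]'
```

```text
time_s: 7.82
eef_pos: [0.4291, 0.0638, -0.0006]
eef_rot: [-0.0, 1.0, -0.022, -0.0]
wrist_force: [0.1, -0.5, 0.9]
opening: 0.993
time_s: 8.07
eef_pos: [0.4291, 0.0638, -0.0026]
eef_rot: [-0.0, 1.0, -0.022, -0.0]
wrist_force: [0.2, -0.1, 0.7]
opening: 0.993
time_s: 8.32
eef_pos: [0.4292, 0.0638, -0.0046]
eef_rot: [-0.0, 1.0, -0.022, -0.0]
wrist_force: [-0.2, 0.6, -0.1]
opening: 0.996
```

```bash
python3 -m pendant '[[[0,0,-3,0,85],[0,0,0,0,85]]]'; python3 -m pendant '[[[0,0,-2,0,85],[0,0,0,0,85]]]'
python3 - <<'E'
from h import *
look('wrist',[],'wrist4.png')
E
```

```text
time_s: 8.57
eef_pos: [0.4291, 0.0638, -0.0077]
eef_rot: [-0.0, 1.0, -0.022, -0.0]
wrist_force: [-0.0, -0.4, -0.1]
opening: 0.993
time_s: 8.82
eef_pos: [0.4291, 0.0638, -0.0096]
eef_rot: [-0.0, 1.0, -0.022, -0.0]
wrist_force: [0.6, -0.7, -0.7]
opening: 0.997
```

View pics/wrist4.png

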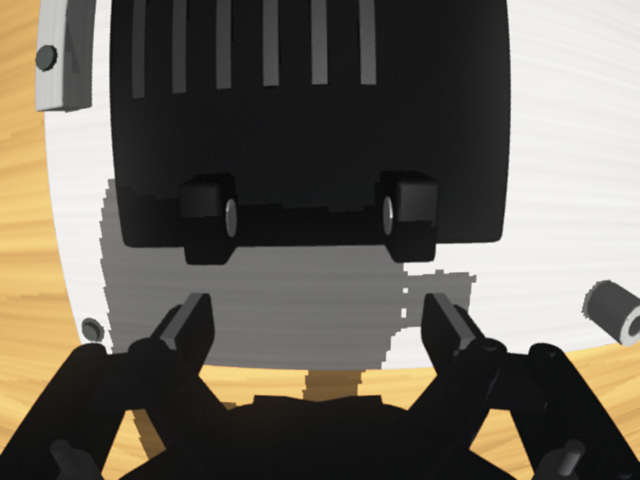

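```bash
python3 -m pendant '[[[0,0,14,0,50],[0,0,0,0,50],[0,0,0,0,50],[0,0,0,0,50],[0,0,0,0,50]]]'; python3 -m pendant '[[[0,0,-3,0,50],[0,0,0,0,50]]]';python3 -m pendant '[[[0,0,-3,0,50],[0,0,0,0,50]]]'; python3 -m pendant '[[[0,0,-2,0,50],[0,0,0,0,50]]]'
```

```text
time_s: 9.5
eef_pos: [0.4291, 0.0638, 0.0044]
eef_rot: [-0.0, 1.0, -0.022, -0.0]
wrist_force: [0.7, -0.7, -0.2]
opening: 0.585
time_s: 9.75
eef_pos: [0.4289, 0.0639, 0.0012]
eef_rot: [-0.0, 1.0, -0.022, -0.0]
wrist_force: [-0.3, -0.8, -1.0]
opening: 0.583
time_s: 10.0
eef_pos: [0.4291, 0.0638, -0.0017]
eef_rot: [-0.0, 1.0, -0.022, -0.0]
wrist_force: [0.9, -0.3, -0.0]
opening: 0.588
time_s: 10.25
eef_pos: [0.4292, 0.0638, -0.0036]
eef_rot: [-0.0, 1.0, -0.022, -0.0]
wrist_force: [-0.3, -0.7, -0.9]
opening: 0.583
```

```bash
python3 -m pendant '[[[0,0,-2,0,50],[0,0,0,0,50]]]'; python3 -m pendant '[[[0,0,-2,0,50],[0,0,0,0,50]]]';python3 -m pendant '[[[0,0,-2,0,50],[0,0,0,0,50]]]'; python3 -m pendant '[[[0,0,-2,0,50],[0,0,0,0,50]]]'
```

```text
time_s: 10.5
eef_pos: [0.4292, 0.0638, -0.0056]
eef_rot: [-0.0, 1.0, -0.022, -0.0]
wrist_force: [-0.2, 0.2, -0.3]
opening: 0.582
time_s: 10.75
eef_pos: [0.4292, 0.0638, -0.0076]
eef_rot: [-0.0, 1.0, -0.022, -0.0]
wrist_force: [-0.2, 0.0, 1.0]
opening: 0.585
time_s: 11.0
eef_pos: [0.4295, 0.0638, -0.0087]
eef_rot: [0.0, 1.0, -0.022, -0.0]
wrist_force: [-3.6, -0.1, 11.1]
opening: 0.583
time_s: 11.25
eef_pos: [0.4295, 0.0638, -0.0089]
eef_rot: [0.0, 1.0, -0.022, -0.001]
wrist_force: [-14.6, 0.3, 40.8]
opening: 0.587
```

```bash
python3 -m pendant '[[[0,0,7,0,50],[0,0,0,0,50]]]'; python3 -m pendant '[[[8,-0.3,0,0,50],[6,-0.3,0,0,50],[4,-0.2,0,0,50],[4,-0.2,0,0,50],[0,0,0,0,50]]]';  python3 -m pendant '[[[4,-0.2,0,0,50],[4,-0.2,0,0,50],[0,0,0,0,50]]]'
```

```text
time_s: 11.5
eef_pos: [0.4299, 0.0638, -0.004]
eef_rot: [0.0, 1.0, -0.022, 0.001]
wrist_force: [0.2, -0.2, -0.6]
opening: 0.584
time_s: 12.12
eef_pos: [0.4511, 0.0629, -0.0047]
eef_rot: [-0.0, 1.0, -0.022, -0.0]
wrist_force: [-1.4, 0.9, -0.1]
opening: 0.585
time_s: 12.5
eef_pos: [0.4602, 0.0622, -0.0042]
eef_rot: [0.0, 1.0, -0.022, 0.001]
wrist_force: [0.5, -0.3, -1.3]
opening: 0.588
```

```bash
python3 -m pendant '[[[2,-0.1,0,0,50],[0,0,0,0,50]]]'; python3 -m pendant '[[[2,-0.1,0,0,50],[0,0,0,0,50]]]';python3 - <<'E'
from h import *
look('top',['plate_mid']); look('wrist',['plate_mid','side_rail'])
E
```

```text
time_s: 12.75
eef_pos: [0.4614, 0.0623, -0.0044]
eef_rot: [0.0, 1.0, -0.022, 0.0]
wrist_force: [-3.1, -1.4, 0.9]
opening: 0.589
time_s: 13.0
eef_pos: [0.4626, 0.0623, -0.0045]
eef_rot: [-0.0, 1.0, -0.022, -0.001]
wrist_force: [-5.3, -0.9, 3.7]
opening: 0.583
top plate_mid [567.1  59.3  17.8] 0.87
wrist plate_mid [567.5  60.1  25.1] 0.59
wrist side_rail [595.4 145.9  17. ] 0.86
```

```bash
python3 -m pendant '[[[3,-0.1,0,0,50],[0,0,0,0,50],[0,0,0,0,50]]]'; python3 -m pendant '[[[-10,0.5,0,0,50],[-20,0,0,0,50],[0,0,30,0,50],[0,0,50,0,50],[0,0,50,0,50],[0,0,0,0,50]]]'
python3 - <<'E'
from h import *
c=imaging.camera('top');img=c['img'];r=rot(c['orientation']);o=np.array(c['origin']);f=240/np.tan(np.radians(c['vfov']/2))
x0,y0,x1,y1=250,175,376,300
m=(img[y0:y1,x0:x1].max(2)<80).astype(np.uint8)
k=cv2.findContours(m,cv2.RETR_EXTERNAL,cv2.CHAIN_APPROX_NONE)[0];k=(max(k,key=cv2.contourArea)[:,0]+[x0,y0]).astype(float)
d=r.apply(np.c_[(k[:,0]-c['cx'])/f,(k[:,1]-c['cy'])/f,np.ones(len(k))]);P=(o+d*((.029-o[2])/d[:,2])[:,None])[:,:2]*1000
print(cv2.minAreaRect(P.astype(np.float32)))
look('wrist',['plate_mid','side_rail','back_rail','clamp_foot'])
E
```

```text
time_s: 13.62
eef_pos: [0.4625, 0.0625, -0.0053]
eef_rot: [-0.0, 1.0, -0.022, -0.004]
wrist_force: [-13.2, -0.7, 8.8]
opening: 0.586
time_s: 14.38
eef_pos: [0.4406, 0.0622, 0.1302]
eef_rot: [0.001, 1.0, -0.022, 0.006]
wrist_force: [0.2, -0.2, 0.4]
opening: 0.583
((505.9560546875, 74.996337890625), (173.11483764648438, 316.6673278808594), 86.39661407470703)
wrist plate_mid [566.4  59.9  22.4] 0.59
wrist side_rail [592.6 147.9  13.7] 0.8
```

```bash
python3 -m pendant '[[[-2,-13,0,10,50],[3,-13,0,10,50],[12,-13,0,10,50],[16,-13,0,10,50],[16,-13,0,10,50],[16,-13,0,10,50],[16,-12,0,10,50],[16,-12,0,10,50]]]'; python3 -m pendant '[[[13,0,0,10,50],[0,0,0,0,50],[0,0,0,0,50]]]'
```

```text
time_s: 15.68
eef_pos: [0.529, -0.0396, 0.124]
eef_rot: [-0.001, 0.778, 0.628, -0.001]
wrist_force: [-0.0, -0.9, 0.3]
opening: 0.586
time_s: 16.05
eef_pos: [0.5413, -0.0391, 0.1246]
eef_rot: [-0.001, 0.723, 0.69, -0.001]
wrist_force: [-0.0, -0.7, -0.0]
opening: 0.58
```

```bash
python3 -m pendant '[[[7,0,-40,0,50],[0,0,-40,0,50],[0,0,-30,0,50],[0,0,-14,0,50],[0,0,-4,0,50],[0,0,0,0,50]]]'
python3 - <<'E'
from h import *
look('wrist',['plate_mid','clamp_foot'],'wrist5.png')
E
```

```text
time_s: 16.8
eef_pos: [0.5488, -0.0392, -0.0021]
eef_rot: [-0.0, 0.723, 0.691, -0.0]
wrist_force: [-3.6, -0.1, -1.5]
opening: 0.581
wrist plate_mid [568.8  58.8  22.2] 0.98
wrist clamp_foot [626.5 -62.7  15.5] 0.82
wrist clamp_foot [567.4  57.8  16.5] 0.62
```

View pics/wrist5.png

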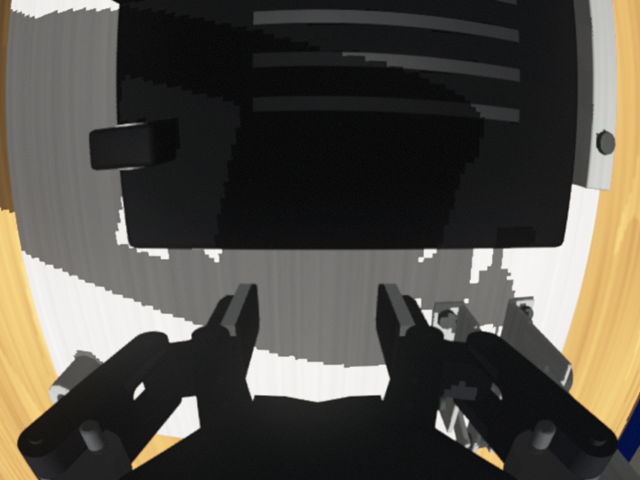

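```bash
python3 -m pendant '[[[-7,0,-2,0,50],[0,0,0,0,50]]]';python3 -m pendant '[[[0.3,6,0,0,50],[0.2,4,0,0,50],[0.2,4,0,0,50],[0.2,4,0,0,50],[0.1,3,0,0,50],[0,0,0,0,50]]]'; python3 -m pendant '[[[0.1,3,0,0,50],[0.1,3,0,0,50],[0,0,0,0,50]]]'
```

```text
time_s: 17.2
eef_pos: [0.5426, -0.0396, -0.0039]
eef_rot: [0.001, 0.722, 0.691, 0.0]
wrist_force: [0.3, -0.5, -0.2]
opening: 0.587
time_s: 17.95
eef_pos: [0.5434, -0.0181, -0.0044]
eef_rot: [0.0, 0.722, 0.692, 0.0]
wrist_force: [0.3, -0.8, 0.2]
opening: 0.584
time_s: 18.32
eef_pos: [0.5436, -0.0121, -0.0044]
eef_rot: [-0.0, 0.722, 0.692, 0.0]
wrist_force: [-0.1, -1.5, 0.0]
opening: 0.588
```

```bash
python3 -m pendant '[[[0.1,2,0,0,50],[0,0,0,0,50]]]';python3 -m pendant '[[[0.1,2,0,0,50],[0,0,0,0,50]]]'; python3 -m pendant '[[[0.1,2,0,0,50],[0,0,0,0,50]]]'
python3 - <<'E'
from h import *
look('top',['plate_mid']);look('wrist',['plate_mid'])
E
```

```text
time_s: 18.58
eef_pos: [0.5436, -0.0103, -0.0044]
eef_rot: [0.0, 0.722, 0.692, 0.0]
wrist_force: [0.7, -2.5, 0.2]
opening: 0.583
time_s: 18.82
eef_pos: [0.5432, -0.0097, -0.0044]
eef_rot: [0.0, 0.722, 0.691, -0.001]
wrist_force: [-2.4, -9.0, 2.1]
opening: 0.586
time_s: 19.08
eef_pos: [0.5428, -0.0093, -0.0044]
eef_rot: [0.001, 0.722, 0.691, -0.002]
wrist_force: [-6.4, -15.6, 4.3]
opening: 0.586
top plate_mid [570.   72.4  16.1] 0.88
wrist plate_mid [567.4  75.7  23.9] 0.92
```

```bash
python3 -m pendant '[[[0,-8,0,0,50],[0,-12,0,0,50],[0,0,40,0,50],[0,0,55,0,0],[0,0,55,0,0],[0,0,55,0,0],[0,0,40,0,0],[0,0,0,0,0]]]'
python3 - <<'E'
from h import *
c,_=look('wrist',['plate_mid','handle_tip','handle_grip','clamp_foot'])
c,_=look('top',['plate_mid','handle_tip','handle_grip'])
c,_=look('scene',['handle_tip','handle_grip','plate_mid'])
im=cv2.cvtColor(c['img'],cv2.COLOR_RGB2BGR)[150:350,240:480]
cv2.imwrite('pics/s6.png',cv2.resize(im,None,fx=3,fy=3,interpolation=cv2.INTER_CUBIC))
E
```

```text
time_s: 20.27
eef_pos: [0.5462, -0.0269, 0.2449]
eef_rot: [0.003, 0.722, 0.692, 0.002]
wrist_force: [-1.1, -0.1, -0.6]
opening: -0.001
wrist plate_mid [565.1  77.1  24.2] 0.95
wrist plate_mid [ 625.2 -102.   164.1] 0.19
wrist handle_grip [ 626.2 -104.2  165.2] 0.9
wrist clamp_foot [625.2 -64.3  18.1] 0.63
top plate_mid [568.8  71.7  18.4] 0.8
scene handle_tip [ 627.4 -110.9  198.8] 0.89
scene handle_grip [ 619.6 -100.2  167.6] 0.98
scene handle_grip [635.2 -15.9 150.9] 0.47
scene plate_mid [569.9  76.4  26.5] 0.55
```

View pics/s6.png

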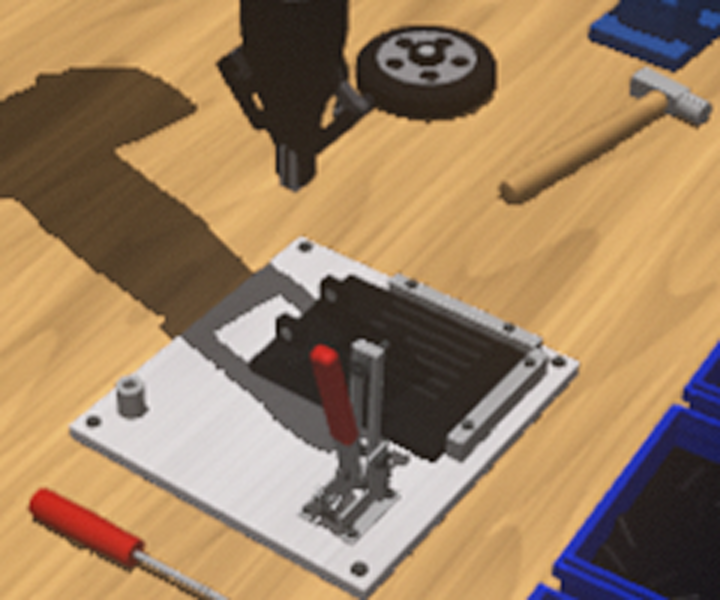

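```bash
python3 - <<'E'
from h import *
c=imaging.camera('scene');r=rot(c['orientation']);f=240/np.tan(np.radians(c['vfov']/2));p=np.array(monitor.get_obs()['eef_pos'])
for z in(0,.006,.012,.018):
    q=r.inv().apply(p+[0,0,z]-c['origin']);print(z,c['cx']+f*q[0]/q[2],c['cy']+f*q[1]/q[2])
E
python3 -m pendant '[[[20,-13,0,0,0],[20,-13,0,0,0],[20,-13,0,0,0],[20,-13,0,0,0],[0,0,0,0,0],[0,0,0,0,0]]]'
```

```text
0 337.84846271145864 219.19511948079506
0.006 337.8230868232264 217.03116682335312
0.012 337.79757019099446 214.85521208940227
0.018 337.7719116405798 212.66715514937576
time_s: 21.72
eef_pos: [0.6232, -0.0779, 0.2403]
eef_rot: [-0.0, 0.722, 0.692, -0.0]
wrist_force: [0.6, -0.0, 0.5]
opening: 0.0
```

```bash
python3 -m pendant '[[[1,0,-40,0,0],[0,0,-30,0,0],[0,0,-6,0,0],[0,0,0,0,0]]]'
python3 - <<'E'
from h import *
c,_=look('scene',['handle_tip'])
im=cv2.cvtColor(c['img'],cv2.COLOR_RGB2BGR)[190:340,280:440]
cv2.imwrite('pics/s7.png',cv2.resize(im,None,fx=4,fy=4,interpolation=cv2.INTER_CUBIC))
E
```

```text
time_s: 22.22
eef_pos: [0.6248, -0.0781, 0.1653]
eef_rot: [0.0, 0.722, 0.692, 0.0]
wrist_force: [0.2, 0.2, 0.0]
opening: -0.001
scene handle_tip [ 624.8 -112.   196.7] 0.75
```

View pics/s7.png

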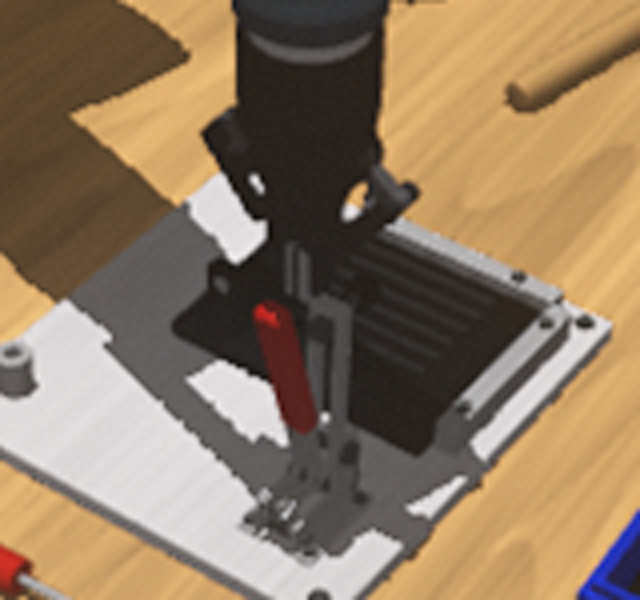

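```bash
python3 -m pendant '[[[-0.3,-8,-6.5,0,0],[-0.3,-8,-6.5,0,0],[-0.4,-8,-6.5,0,0],[-0.4,-8,-6.5,0,0]]]'; python3 -m pendant '[[[-0.3,-8,-6.5,0,0],[-0.3,-8,-6.5,0,0],[-0.4,-8,-6.5,0,0],[-0.4,-8,-6.5,0,0]]]'
python3 - <<'E'
from h import *
look('scene',['handle_tip']);look('wrist',['handle_tip','plate_mid'])
E
```

```text
time_s: 22.82
eef_pos: [0.6233, -0.1111, 0.1381]
eef_rot: [-0.0, 0.723, 0.691, 0.0]
wrist_force: [0.1, 0.6, 1.4]
opening: 0.001
time_s: 23.32
eef_pos: [0.6222, -0.1431, 0.1125]
eef_rot: [0.0, 0.722, 0.691, 0.0]
wrist_force: [0.3, 1.4, 4.3]
opening: 0.002
scene handle_tip [ 623.6 -201.   167.4] 0.71
```

```bash
python3 -m pendant '[[[-0.3,-8,-6.5,0,0],[-0.3,-8,-6.5,0,0],[-0.4,-8,-6.5,0,0],[-0.4,-8,-6.5,0,0]]]'; python3 -m pendant '[[[-0.3,-8,-6.5,0,0],[-0.3,-8,-6.5,0,0],[-0.4,-8,-6.5,0,0],[0,0,0,0,0]]]'
python3 - <<'E'
from h import *
look('scene',['handle_tip','clamp_pad']);look('top',['handle_tip','plate_mid'])
E
```

```text
time_s: 24.08
eef_pos: [0.6206, -0.1743, 0.0861]
eef_rot: [-0.0, 0.722, 0.691, 0.0]
wrist_force: [-0.2, 4.1, 4.6]
opening: 0.001
time_s: 24.58
eef_pos: [0.6188, -0.1992, 0.0659]
eef_rot: [-0.001, 0.723, 0.691, -0.0]
wrist_force: [-0.4, 0.2, -0.0]
opening: -0.004
scene handle_tip [ 618.7 -239.2   70.1] 0.86
scene clamp_pad [638.7  32.7  34. ] 0.4
top handle_tip [628.8 -61.7  13.4] 0.73
top plate_mid [ 5.888e+02 -4.295e+02 -3.000e-01] 0.24
```

```bash
python3 -m pendant '[[[0,0,40,0,0],[0,0,50,0,0],[0,0,50,0,0],[-30,-20,40,0,0],[-50,-20,0,0,0],[-50,-20,0,0,0],[0,0,0,0,0],[0,0,0,0,0]]]'
python3 - <<'E'
from h import *
c,_=look('scene',['handle_tip','clamp_pad','plate_mid'])
cv2.imwrite('pics/s8.png',cv2.resize(cv2.cvtColor(c['img'],cv2.COLOR_RGB2BGR)[200:380,230:470],None,fx=3,fy=3,interpolation=cv2.INTER_CUBIC))
look('wrist',['bush','screwdriver','handle_tip','plate_mid'])
E
```

```text
time_s: 25.88
eef_pos: [0.49, -0.2585, 0.2477]
eef_rot: [0.001, 0.723, 0.691, 0.0]
wrist_force: [-0.1, 0.5, 0.4]
opening: 0.0
scene handle_tip [ 618.2 -235.8   65.7] 0.75
scene handle_tip [5.433e+02 3.570e+01 3.000e-01] 0.52
scene clamp_pad [639.4  36.1  31.7] 0.41
scene plate_mid [565.6  75.6  26.2] 0.71
wrist bush [417.6 -87.9  18.5] 0.93
wrist screwdriver [ 514.9 -209.7    3. ] 0.61
wrist handle_tip [ 615.7 -242.3   67.6] 0.73
```

View pics/s8.png

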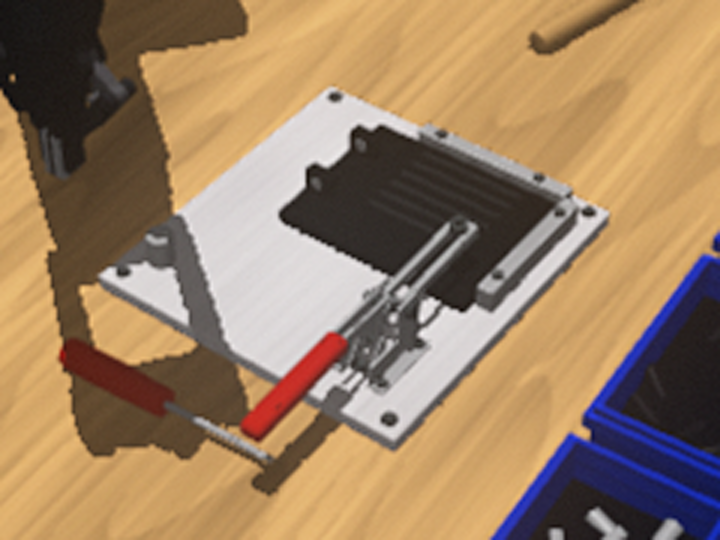

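Picture 11: the handle is down and level (its end at about px 255,430 in the crop). The arm lies over the plate, the plate is tight against both rails, and the bush and screwdriver are undisturbed.

```bash
python3 -c "
from bench import order
print(order.hand_in())"
```

```text
the job is handed in; nothing more can be done
None
```

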